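# Read a swatch with the colour probe

### The arm

A 6-joint arm with a two-finger parallel gripper is mounted at the origin on the work surface. World frame = base frame: x ahead of the robot, y to its left, z up, the work surface at z = 0. Lengths are in mm, angles in rad, forces in N, time in s.
With the tool pointing down it reaches from about 275 to 750 mm from the base axis. Payload 10.2 kg.
Tool frame: the origin (TCP) lies at the very end of the fingers, on their centre line; the grasp point (between the pads) lies 19 mm behind it; x points along the fingers, z is the direction in which the jaws open and shut, and the axes are right-handed (so a half turn about x gives the same grasp; the last joint's range is limited). The gripper opens to 85 mm and grips with 20 to 120 N. Pads are 22 mm wide; open, the fingers measure 114 mm over their backs; the gripper's body (76 mm by 85 mm) begins 54 mm behind the grasp point. The pads swing forward as they close: fully open they stand 13 mm farther back than shut.
Start: joints at [-1.443, 0.313, 1.498, -0, 1.331, -0.223], TCP at [180.403, -493.037, 231.294] pointing down, gripper open.
Joint ranges: [-2.94, 2.94], [-0.97, 2.17], [0.19, 2.56], [-1.23, 4.37], [0.02, 3.11], [-2.88, 2.88]. Speed limits (rad/s): [2.39, 2.39, 3.01, 3.14, 3.14, 3.14].

### API

Orientations are given as a unit quaternion [w, x, y, z].
In Python, from rig import sense, vision, job gives the robot as it stands. The module is installed in compiled form; this text tells all that it offers.
- The arm moves only by the shell command python3 -m pendant 'ROWS' [FORCE]. ROWS is JSON, a list of rows, each a list of 7 numbers: the turn, a rotation vector about the tool's x, y, z in rad, then the shift along the tool's x, y, z in cm, then the opening, from 0 (shut) to 1 (fully open). A call has exactly 5 rows; each row is the pose to reach, as a shift and turn from the pose commanded when the call began, along the tool's axes at that moment; what a row does not reach only later rows make up. A row lasts 1/8 s, in which the tool goes at most 62.5 mm and 10.7 degrees, less where a joint would pass 70% of its speed; a pose out of reach is approached as far as the arm can. A call with a gripper value outside its range is refused whole. The fingers move at their own pace and stop on an object; FORCE is the grip in N (left out, the last holds). Time passes only in rows, so rows that repeat a pose let the fingers close, or fill a call up. It gives the time, the measured TCP pose, the force and the opening at its end, in the units of the state.
- sense(): the state, without advancing time (a new reading comes with each control period).
- vision.capture(name): name is "scene" or "top"; returns the picture (400x640x3 uint8, red, green, blue); there is no depth.
- vision.calibration(name): a dict with "K" (3x3 intrinsics, pixels), "extrinsics" (4x4, takes a point from camera to world coordinates). Camera axes: x right, y up, looking along -z (the intrinsics and any distortion apply to the point x, -y, -z); pixel columns grow to the right and rows downward; lengths in mm; the calibration is good to about 2 mm. A picture is of the moment at which its call begins. calibration takes no time and is no camera call.
- job.finish_job(): hands the job in, once; it reports no verdict.
The state is a dict: "time_s": time; "joints": joint angles; "dq": joint speeds; "tau": joint torques, N m; "eef_pos": TCP position; "ee_rot": TCP orientation; "force": force on the tool from outside, world axes, zero at the start; "wrist_torque": the same for the moment, N m; "grip_width": opening from 0.0 (shut) to 1.0 (fully open).
Only numpy, scipy, OpenCV 4.12 (cv2) and the standard library are available. Lean on these libraries where they do the work, as an engineer would, in place of code of your own. Each camera call takes 0.05 s, during which the arm holds its last target.

### The job

Set the colour meter for a reading by pressing its keys fully down one at a time, letting each come up again: the round key, then the long key, then the square key (never the cross-shaped key, which wipes the memory). Then lift the probe out of its stand and hold it square to the sloping swatch card, with its nose inside the ring on the card, pressing gently so that the spring nose is about half-way in and never hard against its stop. Finish while still holding the probe there, steady; leave the other things on the desk where they are.

Things in the scene. Friction and masses are not known exactly. Their poses are not given: they have to be found in the camera images.
- round_top (a point): centre of the top of the round key (22 mm across), on the colour meter: a flat grey box 190 x 150 x 40 mm with a dark screen across its far end and four white keys in two rows of two, 56 mm between the rows and 60 mm between the keys of a row. Round key: row nearer the screen, on the left as seen from the end away from the screen
- long_top (a point): centre of the top of the long bar key (13 x 38 mm), in the row nearer the screen, on the right
- square_top (a point): centre of the top of the square key (20 x 20 mm), in the row away from the screen, on the left
- cross_top (a point): centre of the top of the cross-shaped key (28 mm across), row away from the screen, on the right: it wipes the memory and must not be pressed
- key_round (a joint): round key, plastic; stands 10 mm proud of the meter's 40 mm high top. Spring push key: 0 = up, 0.005 m = fully down; it starts to move at 1 N and takes 5 N to push fully down
- key_long (a joint): long key, same spring and values
- key_square (a joint): square key, same spring and values
- key_cross (a joint): cross key, same spring and values; leave it up
- meter: the colour meter; origin at the centre of its underside, z up, x towards its screen end. Its yaw and place vary and it may be on either side of the table. Fixed
- stand: probe stand, fixed: steel foot 90 x 90 x 10 mm carrying an aluminium block 56 x 56 mm up to 62 mm high, with a square socket 29 mm wide. Origin at the centre of its underside, z up, x and y along its sides. The probe's body stands 32 mm deep in the socket on a ledge 30 mm above the table, its nose hanging free below; it lifts straight out
- probe: colour probe, 120 to 210 g: black square bar 26 x 26 x 105 mm with a thin metal band near its top and a steel round nose, 12 mm across, standing 18 mm out of its lower end. Origin at the centre of the bar's lower end (shoulder), z along the bar away from the nose, x and y square to its sides. It starts upright in the stand, sides nearly in line with the stand's, 73 mm of it above the stand; take it by two opposite flat sides, 60 to 75 mm above the origin
- nose_tip (a point): centre of the end face of the probe's nose, on the probe's axis; 18 mm from the body's origin when the nose is out
- nose (a joint): spring nose of the probe: 0 = fully out, 0.010 m = pushed in to its stop; needs 1.0 N to start moving, 2.25 N at 0.005 m, 3.5 N at 0.010 m; beyond that it is hard
- board: fixed drawing board 300 (up the slope) x 280 mm, sloping up away from the robot at 0.30 rad (17 degrees); its yaw and place vary. Origin at the centre of its upper face, x up the slope, z square out of the face. A wooden ledge at its low edge stands 6 mm above the face
- card: swatch card 70 x 110 x 2 mm, fixed flat on the board, at a place and turn on the board that vary. Three painted patches in a row along its length (y), the one at its +y end marked with a thin black ring. Origin at the centre of its underside, z square out of the card (leaning 17 degrees from the vertical, as the board does)
- spot (a point): the marked spot: centre of the ring (24 mm inside diameter) on the card's upper surface; 2 mm along x, 37 mm along y from the card's centre
- ink: bystander: small closed ink jar, 44 mm across, 55 mm high, near the probe stand; leave it where it is
- tape: bystander: roll of tape lying flat, 60 mm across, 20 mm high, near the probe stand; leave it where it is
- eraser: bystander: black rubber eraser block 22 x 50 x 13 mm near the meter; leave it where it is
- medium: bystander: closed bottle, 48 mm across, 85 mm high, near the meter; leave it where it is
- paintbox: bystander: open paint tin 85 x 170 x 16 mm beyond the drawing board; leave it where it is
- brushpot: bystander: white pot, 72 mm across, 95 mm high, holding brushes that reach about 200 mm, beyond the board; leave it where it is
- loupe: bystander: black eyepiece magnifier standing on the table, 42 mm across, 36 mm high, near the meter; leave it where it is
There are look-alikes about, which are no part of the job. Of the things like the probe, leave any that is blue or green; of the rest the smaller one is meant.

How it is judged:
By the outcome, as a careful person would: the job done as asked, in the order asked, and still so for the second after the job is handed in, while the arm keeps its last pose, push and grip.
It also fails if it takes over 66 s, if anything falls off the work surface, if the arm or the gripper's body presses on something with over 40 N, if the wrist force passes 120 N, or if a joint passes its speed limit or range.

## Working session

There is one attempt and no reset: what is moved stays moved. The work goes in short steps, Python scripts to look and compute and a shell command to move; the robot and the scene stay as the last step left them, time stands still between calls to the robot, and variables do not carry over. Pictures are saved under pics/ and viewed, and the job is handed in when it is done.

```bash
mkdir -p pics
python3 - <<'E'
from rig import sense, vision, job
import cv2, numpy as np
print(sense())
for n in ("scene","top"):
    im=vision.capture(n); cv2.imwrite(f"pics/{n}0.png",im[:,:,::-1])
    c=vision.calibration(n); print(n,{k:(np.round(v,4).tolist() if hasattr(v,'shape') or isinstance(v,list) else v) for k,v in c.items()})
E
```

```text
{'time_s': 0.0, 'joints': array([-1.44338315e+00,  3.13455516e-01,  1.49848251e+00, -1.51712886e-05,
        1.33100458e+00, -2.23375073e-01]), 'dq': array([-0.00144051,  0.0003084 ,  0.00112844,  0.00010058,  0.00015442,
       -0.00177806]), 'tau': array([-1.05868294e-03, -4.12265575e+01, -2.59743243e+01, -2.10423559e-04,
        4.23483521e-03,  6.39097266e-06]), 'eef_pos': array([ 180.37131324, -492.74890697,  230.71515796]), 'ee_rot': array([ 0.57925287,  0.40542945,  0.57990241, -0.40472988]), 'force': array([ 0.81571314,  0.4899952 , -0.23498576]), 'wrist_torque': array([-0.03091945,  0.00705569, -0.016325  ]), 'grip_width': 1.0009144199037752}
scene {'K': [[489.153, 0.0, 318.1267], [0.0, 489.153, 193.9715], [0.0, 0.0, 1.0]], 'extrinsics': [[0.6389, -0.5906, 0.493, 1247.8186], [0.7693, 0.4947, -0.4043, -537.0632], [-0.0051, 0.6375, 0.7704, 1141.8311], [0.0, 0.0, 0.0, 1.0]]}
top {'K': [[415.9982, 0.0, 321.1725], [0.0, 415.9982, 196.9263], [0.0, 0.0, 1.0]], 'extrinsics': [[-0.0114, 0.9835, -0.1805, 361.2586], [-0.9995, -0.0057, 0.0324, 30.2402], [0.0308, 0.1808, 0.983, 1183.6896], [0.0, 0.0, 0.0, 1.0]]}
```

View pics/scene0.png

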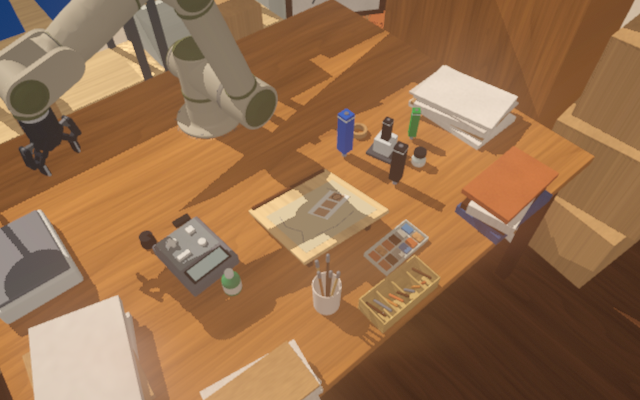

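View pics/top0.png

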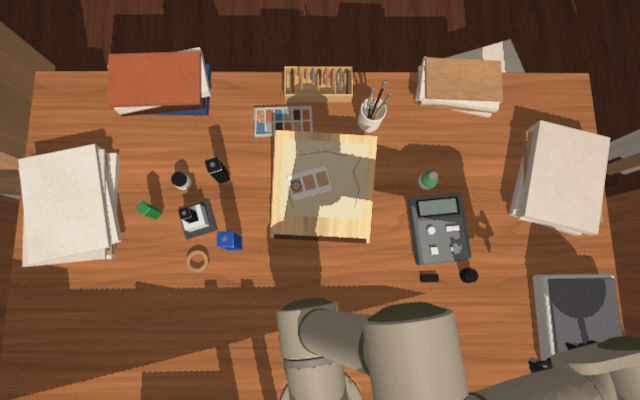

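The scene view shows the meter around (195,250), the board at (318,215), the stand with a black bar at (386,135), another black bar at (398,162), a blue bar at (346,130) and a green one at (415,122). I'll enlarge these areas.

Run:
```python
import cv2, numpy as np
t=cv2.imread("pics/top0.png"); s=cv2.imread("pics/scene0.png")
def crop(im,x0,y0,x1,y1,f,n):
    cv2.imwrite(n,cv2.resize(im[y0:y1,x0:x1],None,fx=f,fy=f,interpolation=cv2.INTER_CUBIC))
crop(t,400,160,490,290,5-1,"pics/c1.png")   # meter
crop(t,130,140,250,280,4,"pics/c2.png") # stand
crop(s,330,90,440,200,5,"pics/c3.png")
crop(t,265,125,385,250,4,"pics/c4.png")
crop(s,130,200,260,310,5,"pics/c5.png")
```

```text
(no output)
```

View pics/c1.png

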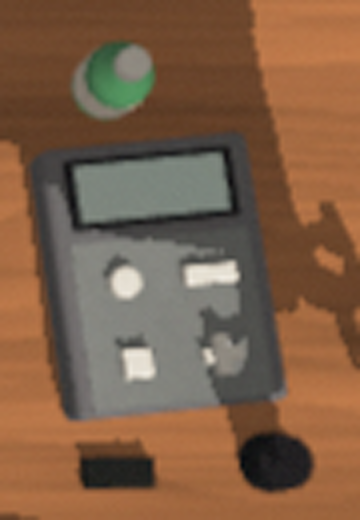

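View pics/c2.png

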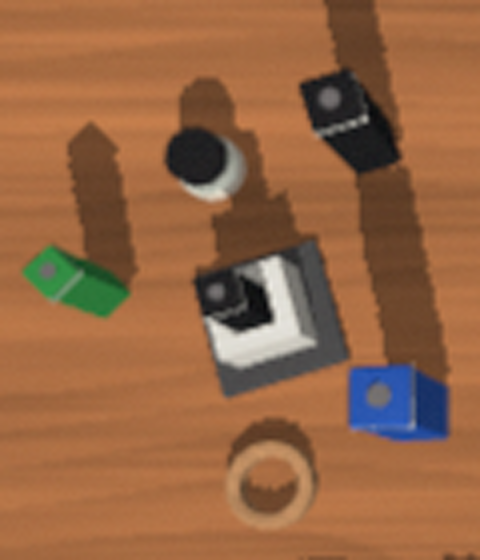

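View pics/c3.png

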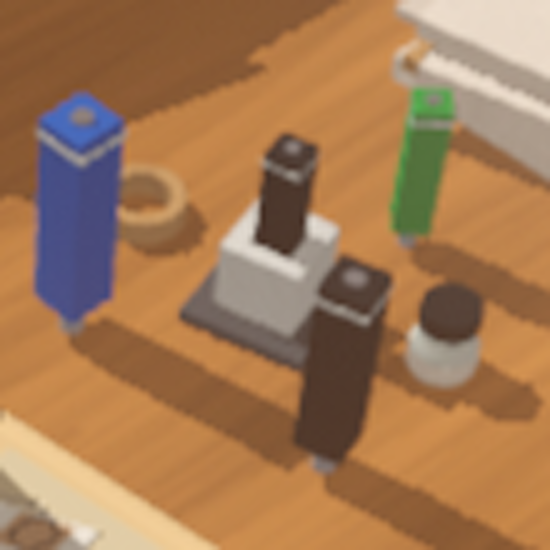

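View pics/c4.png

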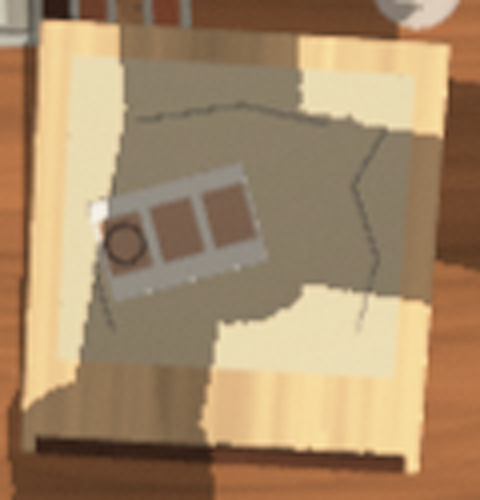

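View pics/c5.png

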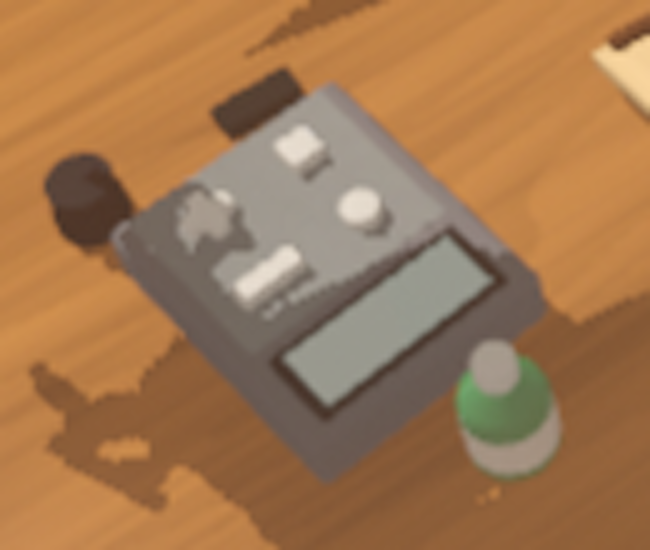

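Probe candidates in the top image are the black bar in the stand (184,213), the black bar standing free (213,165), the blue bar (227,239) and the green bar (143,208). Blue and green are ruled out. The stand bar is clearly smaller than the free black one and sits in the stand, so it is the one meant. The next thing I need is a closer view of the board in the scene camera.

```bash
cat > h.py <<'E'
import numpy as np, cv2
from rig import sense, vision, job
from scipy.optimize import least_squares
from scipy.spatial.transform import Rotation as R
C={n:vision.calibration(n) for n in("scene","top")}
def ray(n,u,v):
    K=np.array(C[n]["K"]);E=np.array(C[n]["extrinsics"])
    d=np.array([(u-K[0,2])/K[0,0],-(v-K[1,2])/K[1,1],-1.]); return E[:3,3],E[:3,:3]@d
def atz(n,u,v,z):
    o,d=ray(n,u,v); return o+d*(z-o[2])/d[2]
def proj(n,P):
    K=np.array(C[n]["K"]);E=np.array(C[n]["extrinsics"])
    p=(np.asarray(P,float)-E[:3,3])@E[:3,:3]
    return np.stack([K[0,2]+K[0,0]*p[...,0]/-p[...,2],K[1,2]-K[1,1]*p[...,1]/-p[...,2]],-1)
def tri(uv1,uv2):
    A=[];b=[]
    for n,uv in(("top",uv1),("scene",uv2)):
        o,d=ray(n,*uv);d=d/np.linalg.norm(d);M=np.eye(3)-np.outer(d,d);A.append(M);b.append(M@o)
    x=np.linalg.lstsq(np.vstack(A),np.hstack(b),rcond=None)[0]
    e=np.linalg.norm(np.hstack(b)-np.vstack(A)@x); return x,e
def un(x,y,f,x0,y0): return ((x+.5)/f-.5+x0,(y+.5)/f-.5+y0)
def q2R(q): return R.from_quat([q[1],q[2],q[3],q[0]])
def crop(im,x0,y0,x1,y1,f,n):
    cv2.imwrite(n,cv2.resize(im[y0:y1,x0:x1],None,fx=f,fy=f,interpolation=cv2.INTER_CUBIC))
E
python3 - <<'E'
from h import *
s=cv2.imread("pics/scene0.png")
crop(s,240,165,395,270,5,"pics/c6.png")
crop(s,365,110,425,190,7,"pics/c7.png")
T=[un(*p,4,400,160) for p in((126,283),(211,273),(139,364),(225,352))]
S=[un(*p,5,130,200) for p in((361,207),(268,275),(300,147),(207,217))]
for a,b in zip(T,S):
    x,e=tri(a,b); print("tri",x.round(1),round(e,1),"top z50",atz("top",*a,50).round(1),"scene z50",atz("scene",*b,50).round(1))
E
```

```text
tri [ 474.2 -308.8   49.7] 0.5 top z50 [ 474. -309.   50.] scene z50 [ 474.6 -308.6   50. ]
tri [ 480.5 -368.6   49.9] 0.0 top z50 [ 480.4 -368.6   50. ] scene z50 [ 480.5 -368.6   50. ]
tri [ 418.8 -314.1   50.4] 0.8 top z50 [ 418.6 -314.7   50. ] scene z50 [ 418.9 -313.6   50. ]
tri [ 426.2 -375.1   48.6] 0.1 top z50 [ 426.1 -374.6   50. ] scene z50 [ 427.2 -375.3   50. ]
```

View pics/c6.png

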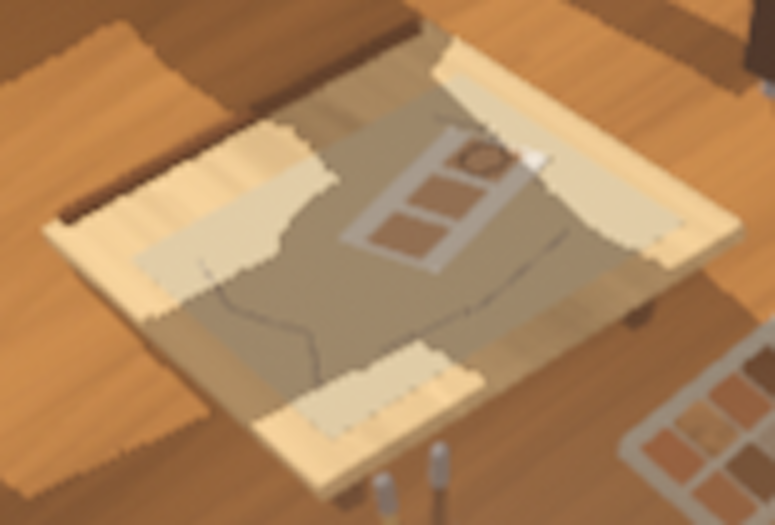

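View pics/c7.png

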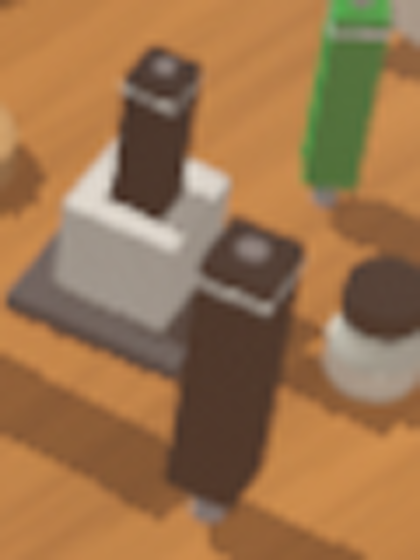

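Run:
```python
from h import *
f=[atz("top",*un(*p,4,130,140),10) for p in((194,272),(316,240),(350,356),(226,397))]
f=np.array(f); print("foot",f.round(1).tolist(),"c",f.mean(0).round(1), [round(np.linalg.norm(f[i]-f[(i+1)%4]),1) for i in range(4)])
for i in range(4):
    d=f[(i+1)%4]-f[i]; print(round(np.arctan2(d[1],d[0]),3),end=' ')
print()
print("disc",tri(un(216,292,4,130,140),un(166,66,7,365,110)))
print("disc z135",atz("top",*un(216,292,4,130,140),135),atz("scene",*un(166,66,7,365,110),135))
# board corners upper face
cs={"farleft":((40,20),(742,225)),"farright":((450,45),(322,490)),"nearright":((421,460),(45,228)),}
for k,(a,b) in cs.items(): x,e=tri(un(*a,4,265,125),un(*b,5,240,165)); print(k,x.round(1),round(e,1))
# card corners and ring
cc={"c_pp far-left":((93,203),(548,158)),"far right":((242,163),(435,270)),"near right":((267,260),(340,238)),"near left":((117,301),(452,125)),"ring":((125,243),(483,159))}
for k,(a,b) in cc.items(): x,e=tri(un(*a,4,265,125),un(*b,5,240,165)); print(k,x.round(1),round(e,1))
```

```text
foot [[548.4, 396.4, 10.0], [570.8, 311.7, 10.0], [488.0, 285.0, 10.0], [460.0, 369.9, 10.0]] c [516.8 340.8  10. ] [np.float64(87.6), np.float64(87.1), np.float64(89.4), np.float64(92.3)]
-1.312 -2.829 1.889 0.291 
disc (array([515.18434513, 342.13694906, 138.82778914]), np.float64(0.3717449579385393))
disc z135 [515.59817032 343.04573566 135.        ] [512.46589745 345.7739756  135.        ]
farleft [745.6 118.1 102.8] 1.3
farright [ 729.  -159.5  101.9] 1.2
nearright [ 451.7 -143.1   25.2] 1.0
c_pp far-left [626.2  84.9  73.2] 1.4
far right [651.  -18.2  82.1] 0.5
near right [587.9 -34.8  61.1] 0.6
near left [561.4  69.2  55. ] 1.6
ring [599.   62.1  65.2] 0.6
```

```bash
cat >> h.py <<'E'
def go(target,Rt=None):
    """print shift (cm, tool axes) and turn to reach target"""
    s=sense(); R0=q2R(s["ee_rot"]); d=R0.inv().apply(np.array(target)-s["eef_pos"])/10
    rv=np.zeros(3) if Rt is None else (R0.inv()*Rt).as_rotvec()
    print("t",round(s["time_s"],2),"pos",s["eef_pos"].round(1),"F",s["force"].round(2),"grip",round(s["grip_width"],3),"j",s["joints"].round(2))
    print("rows turn",rv.round(3),"shift",d.round(2)); return rv,d
E
python3 - <<'E'
from h import *
s=sense();M=q2R(s["ee_rot"]).as_matrix();print("tool axes x,y,z (cols)\n",M.round(3))
# joint fit of board+card
pb={"b1":([150,140,0],(40,20),(742,225)),"b2":([150,-140,0],(450,45),(322,490))}
pc=[([35,55,2],(93,203),(548,158)),([35,-55,2],(242,163),(435,270)),([-35,-55,2],(267,260),(340,238)),([-35,55,2],(117,301),(452,125)),([2,37,2],(125,243),(483,159))]
def model(p):
    Rb=R.from_euler('ZY',[p[3],-0.30]); o=p[:3]
    P=[o+Rb.apply(v[0]) for v in pb.values()]
    Rc=Rb*R.from_euler('Z',p[6])
    oc=o+Rb.apply([p[4],p[5],0])
    P+=[oc+Rc.apply(v[0]) for v in pc]
    return np.array(P),Rb
obsT=np.array([un(*v[1],4,265,125) for v in list(pb.values())+pc]);obsS=np.array([un(*v[2],5,240,165) for v in list(pb.values())+pc])
def res(p):
    P,_=model(p);return np.hstack([(proj("top",P)-obsT).ravel(),(proj("scene",P)-obsS).ravel()])
r=least_squares(res,[595,-15,62,-.06,10,40,.3])
P,Rb=model(r.x);print(r.x.round(3),np.abs(r.fun).max().round(2));print("spot",P[-1].round(1),"normal",Rb.as_matrix()[:,2].round(3))
print(r.fun.reshape(-1,2).round(1).tolist())
for n,p,z in(("blackbig top",(330,98),150),("blackbig base",(378,165),0),("ink top",(193,155),55),("blue top",(380,395),150),("blue base",(430,430),0),("green top",(47,270),110)):
    print(n,atz("top",*un(*p,4,130,140),z).round(0))
print("blackbig tri",tri(un(330,98,4,130,140),un(355,277,5,330,90)))
print("blue tri",tri(un(379,396,4,130,140),un(82,117,5,330,90)))
go([474,-309,80])
E
```

```text
tool axes x,y,z (cols)
 [[-0.     0.939  0.344]
 [ 0.001  0.344 -0.939]
 [-1.     0.    -0.001]]
[ 5.94169e+02 -1.27450e+01  6.07960e+01 -5.70000e-02  1.10520e+01
  3.91590e+01  3.10000e-01] 1.33
spot [599.5  62.1  63.2] normal [-0.295  0.017  0.955]
[[-0.0, 0.0], [0.4, -0.6], [-1.3, 0.2], [0.2, -0.1], [0.4, 0.3], [-0.6, 0.2], [0.2, 0.1], [0.5, -0.8], [-0.7, -0.3], [0.3, -0.0], [0.2, 0.5], [-0.8, 0.1], [-0.3, 0.7], [0.2, 0.5]]
blackbig top [638. 273. 150.]
blackbig base [627. 272.   0.]
ink top [623. 387.  55.]
blue top [449. 235. 150.]
blue base [436. 230.   0.]
green top [534. 459. 110.]
blackbig tri (array([633.71744858, 269.40624555, 164.17096426]), np.float64(0.00613572689371978))
blue tri (array([445.50865775, 230.20272164, 179.06049763]), np.float64(0.0801062447669983))
t 0.1 pos [ 180.4 -492.8  230.8] F [-0.15 -0.02  0.39] grip 1.001 j [-1.44  0.31  1.5  -0.    1.33 -0.22]
rows turn [0. 0. 0.] shift [15.09 33.89 -7.15]
```

```bash
python3 -m pendant '[[0,0,0,5,13,-3,0],[0,0,0,8,20,-5,0],[0,0,0,11,27,-6,0],[0,0,0,12,33.9,-7.1,0],[0,0,0,13,33.9,-7.1,0]]' 60
python3 - <<'E'
from h import *
go([474,-309,53])
E
```

```text
time_s: 0.72
eef_pos: [429.7, -336.1, 121.7]
ee_rot: [0.58, 0.405, 0.579, -0.405]
force: [1.1, -1.7, -0.2]
grip_width: 0.002
t 0.72 pos [ 429.7 -336.1  121.7] F [ 1.08 -1.67 -0.21] grip 0.002 j [-0.88  0.47  1.58 -0.    1.1   0.34]
rows turn [0. 0. 0.] shift [ 6.87  5.09 -1.03]
```

```bash
python3 -m pendant '[[0,0,0,2,5.1,-1,0],[0,0,0,4,5.1,-1,0],[0,0,0,5,5.1,-1,0],[0,0,0,5,5.1,-1,0],[0,0,0,5,5.1,-1,0]]'
python3 - <<'E'
from h import *
go([474,-309,53])
E
```

```text
time_s: 1.35
eef_pos: [472.5, -311.1, 73.1]
ee_rot: [0.58, 0.405, 0.579, -0.405]
force: [-0.5, -0.1, -0.2]
grip_width: -0.002
t 1.35 pos [ 472.5 -311.1   73.1] F [-0.53 -0.05 -0.17] grip -0.002 j [-0.79  0.57  1.56 -0.    1.01  0.43]
rows turn [0. 0. 0.] shift [ 2.01  0.21 -0.15]
```

```bash
python3 -m pendant '[[0,0,0,1.5,0.2,-0.15,0],[0,0,0,2.0,0.2,-0.15,0],[0,0,0,2.4,0.2,-0.15,0],[0,0,0,2.6,0.2,-0.15,0],[0,0,0,2.6,0.2,-0.15,0]]'
python3 - <<'E'
from h import *
go([474,-309,45])
E
```

```text
time_s: 1.98
eef_pos: [473.8, -308.2, 46.4]
ee_rot: [0.579, 0.405, 0.58, -0.405]
force: [-2.4, 2.2, 4.0]
grip_width: 0.004
t 1.98 pos [ 473.8 -308.2   46.4] F [-2.42  2.19  4.02] grip 0.004 j [-0.78  0.61  1.58 -0.    0.96  0.44]
rows turn [0. 0. 0.] shift [ 0.14 -0.01  0.08]
```

```bash
python3 -m pendant '[[0,0,0,0.1,0,0,0],[0,0,0,0.2,0,0,0],[0,0,0,0.25,0,0,0],[0,0,0,0.25,0,0,0],[0,0,0,0.25,0,0,0]]'
python3 - <<'E'
from h import *
go([474,-309,65])
im=vision.capture("scene")[:,:,::-1]; crop(im,130,180,260,290,5,"pics/p1.png")
E
```

```text
time_s: 2.6
eef_pos: [474.0, -308.4, 44.8]
ee_rot: [0.58, 0.405, 0.579, -0.405]
force: [-5.9, 4.2, 13.8]
grip_width: 0.003
t 2.6 pos [ 474.  -308.4   44.8] F [-5.9   4.15 13.81] grip 0.003 j [-0.78  0.61  1.58 -0.    0.96  0.44]
rows turn [0. 0. 0.] shift [-2.02 -0.02  0.06]
```

View pics/p1.png

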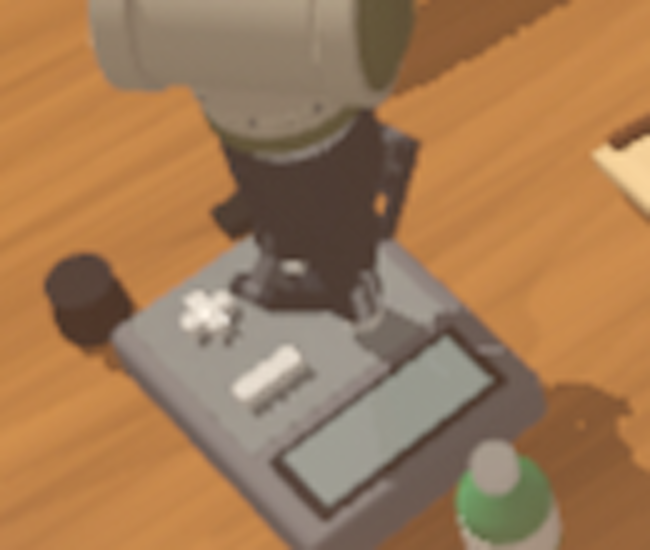

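Round key fully down: z 44.8 and a step up to 13.8 N. The picture shows only that key under the fingers, with the cross at (205,312) and the long key at (268,375) both clear. Now I lift and go to the long key.

```bash
python3 -m pendant '[[0,0,0,-1.2,0,0,0],[0,0,0,-2.4,0,0,0],[0,0,0,-2.4,-1.45,5.9,0],[0,0,0,-2.4,-1.45,5.9,0],[0,0,0,-2.4,-1.45,5.9,0]]'
python3 - <<'E'
from h import *
go([480.5,-368.6,53])
E
```

```text
time_s: 3.28
eef_pos: [480.4, -368.4, 67.7]
ee_rot: [0.579, 0.405, 0.58, -0.405]
force: [-0.1, -0.4, 0.4]
grip_width: 0.001
t 3.27 pos [ 480.4 -368.4   67.7] F [-0.11 -0.4   0.43] grip 0.001 j [-0.85  0.65  1.43  0.    1.06  0.37]
rows turn [0. 0. 0.] shift [1.47 0.   0.02]
```

```bash
python3 -m pendant '[[0,0,0,1.5,0,0,0],[0,0,0,2.0,0,0,0],[0,0,0,2.3,0,0,0],[0,0,0,2.4,0,0,0],[0,0,0,2.4,0,0,0]]'
python3 - <<'E'
from h import *
go([480.5,-368.6,65])
im=vision.capture("scene")[:,:,::-1]; crop(im,130,180,260,290,5,"pics/p2.png")
E
```

```text
time_s: 3.9
eef_pos: [480.4, -367.7, 44.9]
ee_rot: [0.579, 0.405, 0.58, -0.405]
force: [-4.5, 7.1, 13.5]
grip_width: -0.0
t 3.9 pos [ 480.4 -367.7   44.9] F [-4.46  7.15 13.53] grip -0.0 j [-0.85  0.68  1.44  0.    1.02  0.37]
rows turn [0. 0. 0.] shift [-2.01 -0.02  0.08]
```

View pics/p2.png

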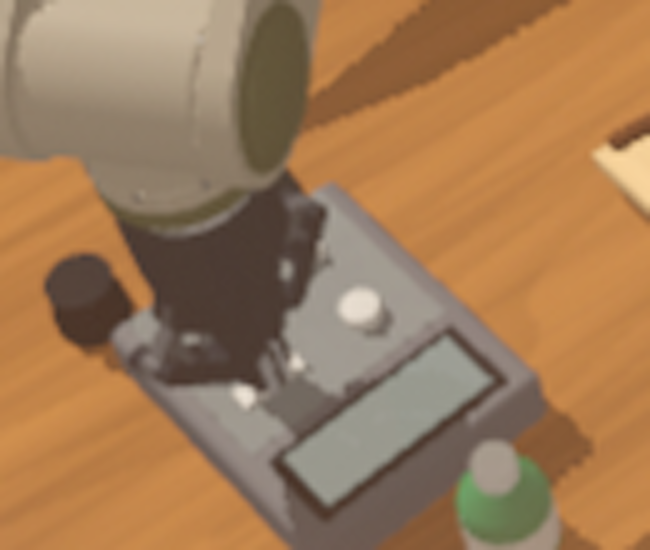

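Long key fully down (z 44.9, 13.5 N), and the round key at (362,308) has come back up. Square key next.

```bash
python3 -m pendant '[[0,0,0,-1.2,0,0,0],[0,0,0,-2.4,0,0,0],[0,0,0,-2.4,-2,-3.6,0],[0,0,0,-2.4,-3.95,-7.1,0],[0,0,0,-2.4,-3.95,-7.1,0]]'
python3 - <<'E'
from h import *
go([418.8,-314.2,53])
E
```

```text
time_s: 4.58
eef_pos: [417.8, -314.3, 68.2]
ee_rot: [0.579, 0.405, 0.58, -0.405]
force: [0.4, -0.6, 0.6]
grip_width: -0.004
t 4.58 pos [ 417.8 -314.3   68.2] F [ 0.35 -0.58  0.63] grip -0.004 j [-0.87  0.5   1.69 -0.    0.95  0.35]
rows turn [0. 0. 0.] shift [1.52 0.1  0.03]
```

```bash
python3 -m pendant '[[0,0,0,1.5,0.1,0,0],[0,0,0,2.0,0.1,0,0],[0,0,0,2.3,0.1,0,0],[0,0,0,2.42,0.1,0,0],[0,0,0,2.42,0.1,0,0]]'
python3 - <<'E'
from h import *
go([418.5,-314.2,65])
im=vision.capture("scene")[:,:,::-1]; crop(im,130,180,260,290,5,"pics/p3.png")
E
```

```text
time_s: 5.2
eef_pos: [420.5, -315.7, 44.8]
ee_rot: [0.58, 0.405, 0.579, -0.405]
force: [-2.8, 3.1, 16.2]
grip_width: 0.0
t 5.2 pos [ 420.5 -315.7   44.8] F [-2.8   3.13 16.17] grip 0.0 j [-0.87  0.54  1.7  -0.    0.9   0.35]
rows turn [0. 0. 0.] shift [-2.02 -0.13 -0.21]
```

View pics/p3.png

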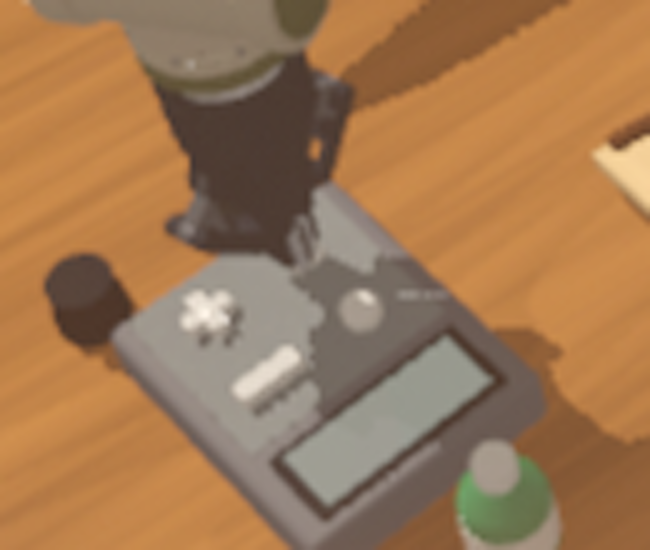

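Square key fully down (z 44.8, 16 N); the cross at (208,312) was never touched, and the round and long keys are up. Next is the lift and the swing over to the stand.

```bash
python3 -m pendant '[[0,0,0,-5,0,0,0],[0,0,0,-10,0,0,0],[0,0,0,-15,0,0,0],[-0.18,0,0,-20,2,-3,0],[-0.36,0,0,-20.5,5,-8.5,0]]'
python3 -m pendant '[[0,0,0,0,0,0,0],[0,0,0,0,0,0,0],[0,0,0,0,0,0,0],[0,0,0,0,0,0,0],[0,0,0,0,0,0,0]]' >/dev/null
python3 - <<'E'
from h import *
a=0.29; Rt=R.from_matrix(np.array([[0,0,-1],[-np.sin(a)*-1*-1, 0,0],[0,0,0]]).T) if 0 else None
x=np.array([0,0,-1.]); z=np.array([np.cos(a),np.sin(a),0]); y=np.cross(z,x)
Rt=R.from_matrix(np.stack([x,y,z],1))
go([515.8,341.8,250],Rt)
E
```

```text
time_s: 5.88
eef_pos: [438.9, -219.3, 251.4]
ee_rot: [0.645, 0.293, 0.641, -0.294]
force: [1.6, 0.3, -0.6]
grip_width: -0.001
t 6.5 pos [ 437.6 -219.   248.3] F [-0.1  -0.35 -0.41] grip -0.006 j [-0.7   0.22  1.57 -0.    1.35  0.16]
rows turn [-1.151 -0.    -0.   ] shift [ -0.16  42.48 -37.44]
```

```bash
python3 -m pendant '[[-0.18,0,0,0,4.2,-3.7,0],[-0.36,0,0,0,8.4,-7.4,0],[-0.54,0,0,0,12.6,-11.1,0],[-0.72,0,0,0,16.8,-14.8,0],[-0.9,0,0,0,21,-18.5,0]]'
python3 - <<'E'
from h import *
a=0.29
x=np.array([0,0,-1.]); z=np.array([np.cos(a),np.sin(a),0]); y=np.cross(z,x)
Rt=R.from_matrix(np.stack([x,y,z],1))
go([515.8,341.8,250],Rt)
E
```

```text
time_s: 7.12
eef_pos: [476.3, 60.2, 248.7]
ee_rot: [0.707, -0.016, 0.707, 0.016]
force: [-0.3, 0.4, -0.5]
grip_width: -0.001
t 7.12 pos [476.3  60.2 248.7] F [-0.26  0.36 -0.52] grip -0.001 j [-0.12  0.2   1.6  -0.    1.34 -0.16]
rows turn [-0.245  0.     0.   ] shift [-0.13 27.95  5.23]
```

```bash
python3 -m pendant '[[-0.1,0,0,0,6,1.1,0.3],[-0.2,0,0,0,12,2.2,0.8],[-0.245,0,0,0,18,3.4,1],[-0.245,0,0,0,24,4.5,1],[-0.245,0,0,0,27.9,5.2,1]]'; python3 -m pendant '[[0,0,0,2,0,0,1],[0,0,0,4,0,0,1],[0,0,0,4,0,0,1],[0,0,0,4,0,0,1],[0,0,0,4,0,0,1]]'
python3 - <<'E'
from h import *
a=0.29
x=np.array([0,0,-1.]); z=np.array([np.cos(a),np.sin(a),0]); y=np.cross(z,x)
Rt=R.from_matrix(np.stack([x,y,z],1))
go([515.8,341.8,79],Rt)
im=vision.capture("scene")[:,:,::-1]; crop(im,320,70,440,190,5,"pics/p4.png")
im=vision.capture("top")[:,:,::-1]; crop(im,130,140,270,290,4,"pics/p5.png")
E
```

```text
time_s: 7.75
eef_pos: [516.8, 341.9, 248.1]
ee_rot: [0.7, -0.101, 0.7, 0.101]
force: [0.9, -0.8, 0.1]
grip_width: 0.994
time_s: 8.38
eef_pos: [517.3, 339.5, 209.6]
ee_rot: [0.701, -0.1, 0.699, 0.1]
force: [-0.1, 0.1, -1.3]
grip_width: 1.0
t 8.38 pos [517.3 339.5 209.6] F [-0.12  0.12 -1.27] grip 1.0 j [0.39 0.54 1.22 0.   1.38 0.11]
rows turn [-0.005  0.002 -0.   ] shift [13.06  0.27 -0.1 ]
```

View pics/p4.png

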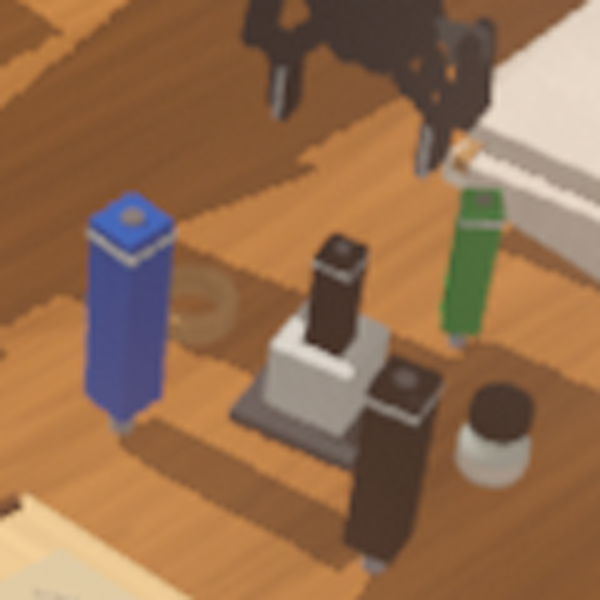

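View pics/p5.png

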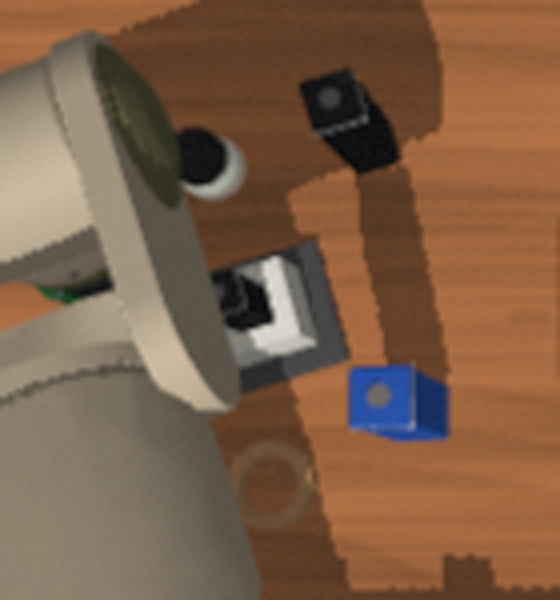

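Run:
```python
from h import *
s=sense();M=q2R(s["ee_rot"]).as_matrix();p=s["eef_pos"]
for k in(-42,0,42): print(((proj("scene",p+M[:,2]*k-M[:,0]*13)-[320,70])*5).round(0))
print(((proj("scene",[515.8,341.8,135])-[320,70])*5).round(0))
print((proj("top",[515.8,341.8,135])-[130,140])*4)
a=0.295;ex=np.array([np.cos(a),np.sin(a),0]);ey=np.array([-np.sin(a),np.cos(a),0])
for nm,c in(("foot/top",[[i*45,j*45,10] for i,j in((1,1),(1,-1),(-1,-1),(-1,1))]),("block",[[i*28,j*28,62] for i,j in((1,1),(1,-1),(-1,-1),(-1,1))])):
    P=[np.array([515.8,341.8,0])+ex*u+ey*v+np.array([0,0,w]) for u,v,w in c]
    print(nm,((proj("top",P)-[130,140])*4).round(0).tolist(),((proj("scene",P)-[320,70])*5).round(0).tolist())
```

```text
[292. 115.]
[355. 141.]
[420. 167.]
[341. 251.]
[216.51215966 290.16922036]
foot/top [[190.0, 274.0], [314.0, 237.0], [347.0, 358.0], [222.0, 396.0]] [[414.0, 381.0], [349.0, 466.0], [226.0, 410.0], [293.0, 329.0]]
block [[197.0, 279.0], [278.0, 254.0], [300.0, 333.0], [218.0, 358.0]] [[389.0, 329.0], [347.0, 381.0], [268.0, 347.0], [311.0, 296.0]]
```

Projecting the gripper and the stand model into the images agrees with what is seen, to within 1–2 mm. Now I descend around the probe.

```bash
python3 -m pendant '[[0,0,0,4,0.2,-0.1,1],[0,0,0,8,0.2,-0.1,1],[0,0,0,11,0.2,-0.1,1],[0,0,0,13,0.2,-0.1,1],[0,0,0,13,0.2,-0.1,1]]'
python3 - <<'E'
from h import *
a=0.29
x=np.array([0,0,-1.]); z=np.array([np.cos(a),np.sin(a),0]); y=np.cross(z,x)
Rt=R.from_matrix(np.stack([x,y,z],1))
go([516,341.4,79],Rt)
im=vision.capture("scene")[:,:,::-1]; crop(im,350,90,430,190,6,"pics/p6.png")
E
```

```text
time_s: 9.1
eef_pos: [514.9, 340.8, 77.5]
ee_rot: [0.699, -0.101, 0.701, 0.1]
force: [-0.5, 0.3, -1.1]
grip_width: 1.001
t 9.1 pos [514.9 340.8  77.5] F [-0.5   0.27 -1.06] grip 1.001 j [0.4  0.66 1.38 0.   1.1  0.11]
rows turn [-0.005 -0.002  0.   ] shift [-0.15  0.02  0.12]
```

View pics/p6.png

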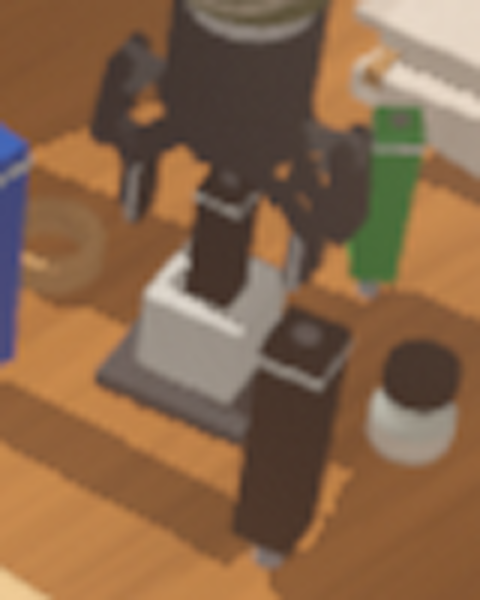

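The fingers straddle the probe and the body is clear of its top, so I close gently.

```bash
python3 -m pendant '[[0,0,0,-0.15,0,0.1,0.6],[0,0,0,-0.15,0,0.1,0.4],[0,0,0,-0.15,0,0.1,0.2],[0,0,0,-0.15,0,0.1,0.1],[0,0,0,-0.15,0,0.1,0.1]]' 50
python3 - <<'E'
from h import *
go([516,341.4,79])
print(sense()["wrist_torque"])
im=vision.capture("scene")[:,:,::-1]; crop(im,350,90,430,190,6,"pics/p7.png")
E
```

```text
time_s: 9.78
eef_pos: [516.6, 341.4, 80.5]
ee_rot: [0.7, -0.1, 0.7, 0.1]
force: [-0.9, -2.0, 4.6]
grip_width: 0.302
t 9.78 pos [516.6 341.4  80.5] F [-0.86 -2.03  4.59] grip 0.302 j [ 0.4   0.66  1.37 -0.    1.11  0.11]
rows turn [0. 0. 0.] shift [ 0.15  0.02 -0.05]
[-0.20726595  0.1589405   0.00559578]
```

View pics/p7.png

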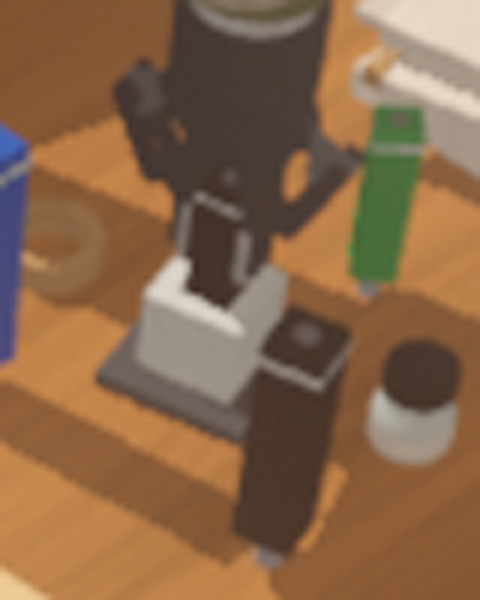

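Width 0.302 × 85 = 25.7 mm, which matches the 26 mm bar. Lifting.

```bash
python3 -m pendant '[[0,0,0,-1,0,0,0.1],[0,0,0,-2.5,0,0,0.1],[0,0,0,-4,0,0,0.1],[0,0,0,-6,0,0,0.1],[0,0,0,-8,0,0,0.1]]' ; python3 -m pendant '[[0,0,0,-3,0,0,0.1],[0,0,0,-6,0,0,0.1],[0,0,0,-8,0,0,0.1],[0,0,0,-8,0,0,0.1],[0,0,0,-8,0,0,0.1]]'
python3 - <<'E'
from h import *
go([516,341.4,79])
im=vision.capture("scene")[:,:,::-1]; crop(im,340,40,440,160,5,"pics/p8.png")
E
```

```text
time_s: 10.45
eef_pos: [516.4, 341.4, 161.6]
ee_rot: [0.7, -0.1, 0.7, 0.101]
force: [0.5, 0.0, -1.9]
grip_width: 0.296
time_s: 11.08
eef_pos: [516.1, 341.2, 239.2]
ee_rot: [0.699, -0.101, 0.7, 0.1]
force: [-0.5, 0.2, -1.9]
grip_width: 0.296
t 11.07 pos [516.1 341.2 239.2] F [-0.48  0.23 -1.93] grip 0.296 j [0.4  0.52 1.17 0.   1.45 0.11]
rows turn [0. 0. 0.] shift [16.02  0.02  0.02]
```

View pics/p8.png

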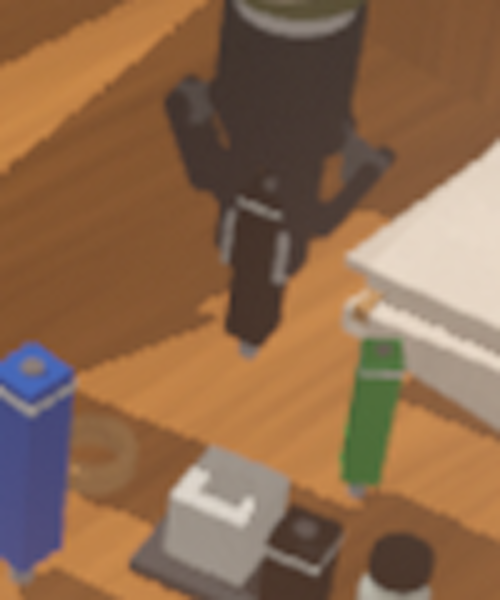

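```bash
cat >> h.py <<'E'
SPOT=np.array([599.5,62.1,64.0]); N=R.from_euler('ZY',[-.057,-.30]).as_matrix()[:,2]; L=68.5
def goal(h,spot=None):
    s=sense();R0=q2R(s["ee_rot"]);x0=R0.as_matrix()[:,0];ax=np.cross(x0,-N);sn=np.linalg.norm(ax);an=np.arctan2(sn,x0@-N)
    Rt=(R.from_rotvec(ax/sn*an) if sn>1e-9 else R.identity())*R0
    return go((SPOT if spot is None else spot)+N*(L+h),Rt)
E
python3 - <<'E'
from h import *
s=sense();M=q2R(s["ee_rot"]).as_matrix();p=s["eef_pos"]
for k in (68.5,-53): print(((proj("scene",p+M[:,0]*k)-[340,40])*5).round(0))
goal(60)
E
```

```text
[246. 357.]
[270. 190.]
t 11.12 pos [516.  341.2 239. ] F [ 0.22  0.94 -1.32] grip 0.3 j [0.4  0.52 1.17 0.   1.45 0.11]
rows turn [-0.    -0.285 -0.1  ] shift [  5.23 -27.86  -3.4 ]
```

```bash
python3 -m pendant '[[0,-0.05,-0.02,0,-5,-0.6,0.1],[0,-0.12,-0.04,0,-11,-1.3,0.1],[0,-0.19,-0.06,0,-17,-2,0.1],[0,-0.24,-0.08,1,-23,-2.8,0.1],[0,-0.285,-0.1,2,-27.9,-3.4,0.1]]' ; python3 -m pendant '[[0,0,0,0,0,0,0.1],[0,0,0,0,0,0,0.1],[0,0,0,0,0,0,0.1],[0,0,0,0,0,0,0.1],[0,0,0,0,0,0,0.1]]';  python3 - <<'E'
from h import *
goal(30)
im=vision.capture("scene")[:,:,::-1]; cv2.imwrite("pics/p9.png",im)
im=vision.capture("top")[:,:,::-1]; crop(im,265,125,385,250,4,"pics/p10.png")
E
```

```text
time_s: 11.75
eef_pos: [561.8, 61.9, 219.1]
ee_rot: [0.796, -0.12, 0.587, 0.078]
force: [0.8, -0.2, -2.6]
grip_width: 0.301
time_s: 12.38
eef_pos: [562.2, 64.6, 220.1]
ee_rot: [0.796, -0.12, 0.588, 0.079]
force: [0.0, 0.6, -1.3]
grip_width: 0.303
t 12.38 pos [562.2  64.6 220.1] F [ 0.    0.59 -1.34] grip 0.303 j [-0.1   0.26  1.63  0.02  0.95 -0.39]
rows turn [-0.     0.002 -0.001] shift [ 6.16  0.31 -1.01]
```

View pics/p9.png

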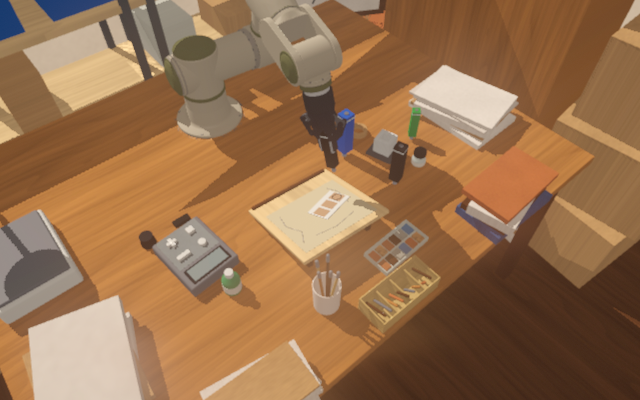

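View pics/p10.png

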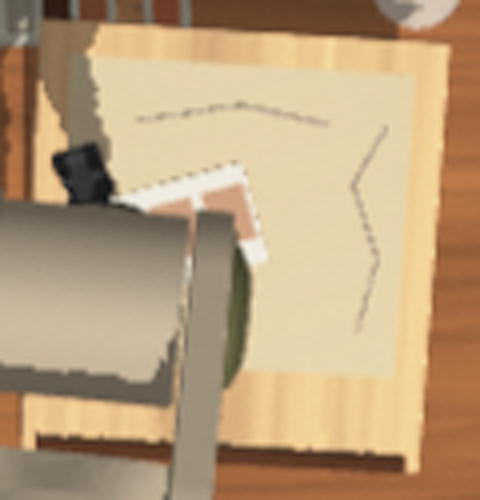

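All the keys are up, the probe is held, and the board is fully lit; both black neighbours and the blue and green bars stand undisturbed. I go down to about 12 mm above the ring and look.

```bash
python3 -m pendant '[[0,0,0,2,0.3,-1,0.1],[0,0,0,4,0.3,-1,0.1],[0,0,0,6,0.3,-1,0.1],[0,0,0,7.9,0.3,-1,0.1],[0,0,0,7.9,0.3,-1,0.1]]';  python3 - <<'E'
from h import *
goal(12)
im=vision.capture("scene")[:,:,::-1]; crop(im,290,120,390,220,6,"pics/p11.png")
s=sense();M=q2R(s["ee_rot"]).as_matrix();p=s["eef_pos"]
for k in (68.5,-53): print(((proj("scene",p+M[:,0]*k)-[290,120])*6).round(0))
print(((proj("scene",SPOT)-[290,120])*6).round(0))
E
```

```text
time_s: 13.1
eef_pos: [575.2, 63.0, 140.3]
ee_rot: [0.796, -0.12, 0.589, 0.079]
force: [0.6, 0.1, -0.6]
grip_width: 0.302
t 13.1 pos [575.2  63.  140.3] F [ 0.58  0.13 -0.59] grip 0.302 j [-0.1   0.38  1.7   0.02  0.77 -0.4 ]
rows turn [ 0.    -0.    -0.002] shift [-0.04  0.03  0.08]
[274. 440.]
[230. 225.]
[279. 460.]
```

View pics/p11.png

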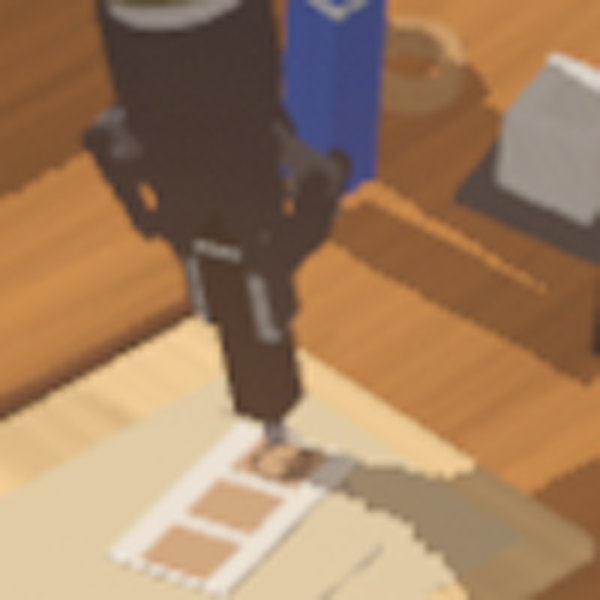

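```bash
cat >> h.py <<'E'
def meas(k=8):
    f=[];p=[]
    for i in range(k):
        s=sense();f.append(s["force"]);p.append(s["eef_pos"]);vision.capture("top")
    f=np.array(f);p=np.array(p).mean(0)
    print("t",round(sense()["time_s"],2),"F.N",(f@N).mean().round(2),"+-",((f@N).std()/np.sqrt(k)).round(2),"F",f.mean(0).round(2),"pos",p.round(1),"h",((p-SPOT)@N-L).round(2),"lat",((p-SPOT)-N*((p-SPOT)@N)).round(2))
E
python3 -c "
from h import *
meas()"
python3 -m pendant '[[0,0,0,0.4,0,0.05,0.1],[0,0,0,0.8,0,0.05,0.1],[0,0,0,0.8,0,0.05,0.1],[0,0,0,0.8,0,0.05,0.1],[0,0,0,0.8,0,0.05,0.1]]';python3 -c "
from h import *
meas()"
```

```text
t 13.55 F.N -1.24 +- 0.2 F [-0.34  0.12 -1.4 ] pos [575.9  62.9 142.2] h 13.17 lat [ 0.46 -0.56  0.15]
time_s: 14.18
eef_pos: [578.6, 62.9, 134.1]
ee_rot: [0.796, -0.12, 0.588, 0.079]
force: [-1.0, -0.3, -2.4]
grip_width: 0.294
t 14.57 F.N -1.44 +- 0.16 F [-0.21 -0.05 -1.57] pos [578.6  62.9 134.1] h 4.63 lat [ 0.64 -0.42  0.21]
```

```bash
python3 -m pendant '[[0,0,0,0.2,0,0,0.1],[0,0,0,0.4,0,0,0.1],[0,0,0,0.4,0,0,0.1],[0,0,0,0.4,0,0,0.1],[0,0,0,0.4,0,0,0.1]]';python3 -c "
from h import *
meas(10)"
python3 -m pendant '[[0,0,0,0.1,0,0,0.1],[0,0,0,0.2,0,0,0.1],[0,0,0,0.2,0,0,0.1],[0,0,0,0.2,0,0,0.1],[0,0,0,0.2,0,0,0.1]]';python3 -c "
from h import *
meas(12)"
```

```text
time_s: 15.2
eef_pos: [579.8, 62.9, 130.2]
ee_rot: [0.796, -0.12, 0.588, 0.079]
force: [0.1, 0.2, -1.5]
grip_width: 0.294
t 15.7 F.N -1.74 +- 0.14 F [ 0.33 -0.26 -1.72] pos [579.7  62.8 130.2] h 0.59 lat [ 0.62 -0.41  0.2 ]
time_s: 16.32
eef_pos: [580.3, 62.8, 128.3]
ee_rot: [0.796, -0.12, 0.588, 0.079]
force: [-1.2, -0.4, -2.4]
grip_width: 0.296
t 16.93 F.N -1.41 +- 0.13 F [-0.12 -0.07 -1.51] pos [580.3  62.8 128.3] h -1.42 lat [ 0.63 -0.42  0.2 ]
```

```bash
python3 -m pendant '[[0,0,0,0.1,0,0,0.1],[0,0,0,0.15,0,0,0.1],[0,0,0,0.15,0,0,0.1],[0,0,0,0.15,0,0,0.1],[0,0,0,0.15,0,0,0.1]]';python3 -c "
from h import *
meas(12)
im=vision.capture('scene')[:,:,::-1]; crop(im,300,160,370,220,10,'pics/p12.png')"
```

```text
time_s: 17.55
eef_pos: [580.8, 62.8, 126.9]
ee_rot: [0.796, -0.12, 0.588, 0.079]
force: [-1.0, -0.3, -0.0]
grip_width: 0.298
t 18.15 F.N -0.27 +- 0.11 F [-0.31  0.02 -0.38] pos [580.8  62.8 126.9] h -2.91 lat [ 0.67 -0.42  0.21]
```

View pics/p12.png

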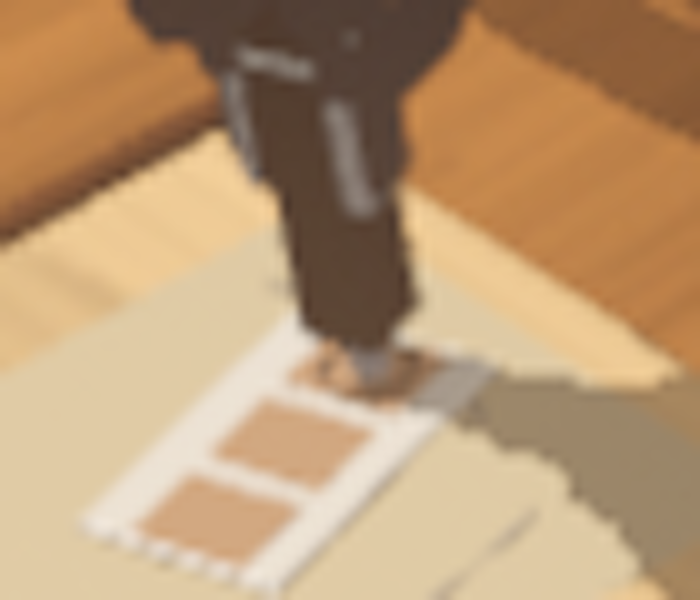

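Run:
```python
from h import *
s=sense();M=q2R(s["ee_rot"]).as_matrix();p=s["eef_pos"]
for k in (L-1.5,L-4): print("tip",((proj("scene",p+M[:,0]*k)-[300,160]+.5)*10-.5).round(0))
sp=SPOT-N*2; ex=np.cross([0,1,0],N);ex/=np.linalg.norm(ex);ey=np.cross(N,ex)
print("spot",((proj("scene",sp)-[300,160]+.5)*10-.5).round(0))
im=vision.capture('scene')[:,:,::-1].copy()
s0=cv2.imread("pics/scene0.png")
big=[cv2.resize(a[175:215,315:360],None,fx=16,fy=16,interpolation=cv2.INTER_CUBIC)[:, :] for a in(s0,im)]
q=np.hstack([cv2.resize(b,None,fx=.55,fy=.55) for b in big]); cv2.imwrite("pics/p13.png",q); print(q.shape)
```

```text
tip [371. 377.]
tip [369. 370.]
spot [370. 377.]
(352, 792, 3)
```

View pics/p13.png

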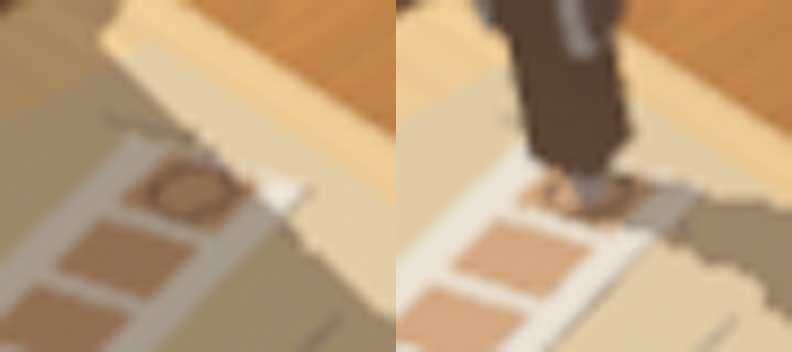

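The nose stands in the ring: ring centre at (190,190) in the left panel, nose end at about (194,192) in the same frame, so roughly 1 mm off. Force has risen 1.2 N, so contact has just begun. Advancing in steps.

```bash
python3 -m pendant '[[0,0,0,0.1,0,0,0.1],[0,0,0,0.2,0,0,0.1],[0,0,0,0.2,0,0,0.1],[0,0,0,0.2,0,0,0.1],[0,0,0,0.2,0,0,0.1]]';python3 -c "
from h import *
meas(20)"
python3 -m pendant '[[0,0,0,0.1,0,0,0.1],[0,0,0,0.2,0,0,0.1],[0,0,0,0.2,0,0,0.1],[0,0,0,0.2,0,0,0.1],[0,0,0,0.2,0,0,0.1]]';python3 -c "
from h import *
meas(30)"
```

```text
time_s: 18.88
eef_pos: [581.4, 62.8, 124.9]
ee_rot: [0.796, -0.12, 0.588, 0.079]
force: [0.5, 0.2, 0.3]
grip_width: 0.299
t 19.88 F.N 0.13 +- 0.09 F [ 0.2  -0.18  0.2 ] pos [581.4  62.8 125. ] h -4.92 lat [ 0.65 -0.42  0.21]
time_s: 20.5
eef_pos: [582.0, 62.7, 123.1]
ee_rot: [0.796, -0.12, 0.588, 0.079]
force: [-0.1, -0.3, 0.4]
grip_width: 0.298
t 22.0 F.N 0.83 +- 0.08 F [-0.17 -0.04  0.82] pos [582.   62.7 123. ] h -6.92 lat [ 0.64 -0.41  0.2 ]
```

Run:
```python
from h import *
s=sense();x=q2R(s["ee_rot"]).as_matrix()[:,0]
print("angle to normal",np.arccos(min(1,-x@N)).round(4),"dq max",np.abs(s["dq"]).max().round(4),"t",s["time_s"])
a=vision.capture("scene")[:,:,::-1]; b=cv2.resize(a[130:230,130:440],None,fx=2.5,fy=2.5,interpolation=cv2.INTER_CUBIC); cv2.imwrite("pics/p14.png",b)
```

```text
angle to normal 0.0025 dq max 0.0012 t 22.0
```

View pics/p14.png

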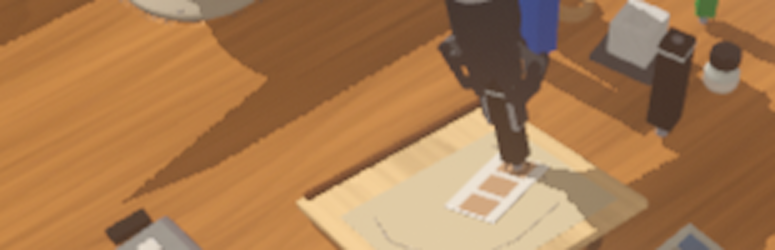

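The probe's nose is in the ring at (516,167), the tool is within 0.003 rad of the card's normal and still, and the things around it are in place. Handing in.

```bash
python3 -c "
from rig import job
print(job.finish_job())"
```

```text
the job is handed in; nothing more can be done
None
```

I handed the job in at about 22 s, with the arm still holding the probe on the marked spot; no verdict was reported.

- **Keys:** I pressed round, then long, then square. Each went down to z ≈ 44.8 mm with 13–16 N on it, so each reached its stop. A picture afterwards showed all the keys up again. The cross key was never touched.
- **Probe:** I took the smaller black bar from the stand. The grip width read 25.7 mm against its 26 mm, and it lifted out straight.
- **Angle and place:** The gripper is 0.003 rad off the card's normal as I measured it from the images. The nose end is about 1 mm from the ring's centre.
- **Press:** The push is about 2.3 N above the free-hanging reading. That is about 4.7–5.1 mm of nose travel, near half-way.
- **What disagreed:** Contact came about 2 mm lower than the position measured from the images, so I set the depth by force instead. The three force readings differed by about 0.4 mm either way on where contact began.
- **Other things on the desk:** The last picture shows those in view where they were. It does not cover the items near the meter's far end and beyond the board; those were last seen in place before the final approach.

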